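Close a live-module test contact over the arc guard with the insulated hook

TASK

Close the test contact on the live battery module: take the insulated hook out of its cradle, reach over the arc guard with it and, by the black yoke, push the sliding contact along its rail until its pad bears on the module's terminal plate. Keep a light, steady push of about 6 newtons between pad and plate for a full second to bed the contact, without shoving the module, and leave it closed; then lay the hook back in its cradle. Work gently, keep the gripper itself off the station and the module, and leave the other things on the bench where they are.

Things in the scene. Friction and masses are not known exactly. Their poses are not given: they have to be found in the camera images.
- hook: Insulated hook, 160 g: black bar handle 120 x 24 x 30 mm (rubber end bands 2 mm proud) and a white 10 mm rod from its front end, bent straight down. Origin: handle's centre, where it is gripped. x along the handle to the bend, z up. The leg's axis is at x = 105, its end at z = -105 mm. Starts level in the cradle. Side loads at the end turn it a little in the fingers: grip hard, 60 N or more.
- hook_tip (a point): Lower end of the hook's down-turned leg, on its axis (105 mm ahead of and 105 mm below the middle of the handle). Axes as the hook's.
- cradle: Hook's cradle, fixed, on the robot's left or right: foot 140 x 100 mm, two posts 92 mm apart along x, each with a black notch 10 mm thick, 29 mm wide at the seat, flaring to about 50 mm at its mouth 25 mm higher. Origin: centre of its underside. x: along the lying handle to the leg, z up. The handle lies on both seats, its middle over the cradle's; fingers have free room between the posts.
- cradle_seat (a point): Middle between the two notches at the height of the seats, 120 mm above the bench. The lying handle's centre is 15 mm above this point.
- station: Station, fixed: dark base plate 200 x 390 x 12 mm; on its robot side the arc guard, an upright grey sheet 390 mm long, 5 mm thick, top edge 125 mm above the bench, far face at x = -83 mm, a post behind each end. Behind it the nest with the module (-y half) and a rail along y with the contact (+y half). Origin: underside, middle of the guard's length. x away from the guard, y along it.
- carriage: Sliding contact: block on the rail with a black yoke and a copper bar whose spring pad (6 N/mm) faces the module. Slides only to the station's -y, drags with 2 N (more if fast), stays where left. The bar's length is set anew each time (pad face 56 to 76 mm to -y of the yoke's middle); the pad meets the plate after 14 to 69 mm. Origin: under the yoke's middle, 24 mm above the bench. Axes: station's.
- yoke (a point): Middle of the yoke's open top, 89 mm above the bench. The yoke is two upright black plates, 32 mm wide (x), 6 mm thick and 24 mm apart (y, clear gap), open above and at both sides in x; its floor is 42 mm below this point. The hook's leg goes down between them.
- module: Battery module, 3.5 kg: 20 upright blue cells between black holders, 136 x 170 x 78 mm, loose in the nest with play along y; about 16 N or more shoves it. Origin: centre of its underside, 12 mm above the bench. Axes along the station's.
- terminal (a point): Centre of the outer face of the module's upright copper terminal plate (44 mm wide, 34 mm high), which looks to +y, at the pad. The push on it rises by several newtons per millimetre: find the contact by feel.
- foam_tray: White foam tray with blue cells (120 x 156 mm, 71 mm high), standing on the side opposite the cradle; not to be moved.
- meter: Orange multimeter lying on the bench (155 x 78 x 40 mm); not to be moved.
- driver: Screwdriver lying on the bench (150 mm long); not to be moved.
- tape: Roll of amber tape lying flat (76 mm diameter, 19 mm high); not to be moved.
- busbar_bin: Blue bin of connector strips (150 x 110 x 60 mm); not to be moved.
- cell_holder: Empty black cell holder plate (137 x 103 x 10 mm); not to be moved.
Mind the look-alikes: they are no part of the job. There is more than one size of the hook; the job needs the larger.

How it is judged:
By the outcome, as a careful person would: the job done as asked, in the order asked, and still so for the second after the job is handed in, with the robot touching nothing.
It also fails if it takes over 67 s, if anything falls off the work surface, if the arm or the gripper's body presses on something with over 40 N, if the wrist force passes 120 N, or if a joint passes its speed limit or range.

ROBOT

A 6-joint arm with a two-finger parallel gripper is mounted at the origin on the work surface. World frame = base frame: x ahead of the robot, y to its left, z up, the work surface at z = 0. Lengths are in m, angles in rad, forces in N, time in s.
With the tool pointing down it reaches from about 0.3 to 0.95 m from the base axis. Payload 3.1 kg.
Tool frame: the origin (TCP) lies at the very end of the fingers, on their centre line; the grasp point (between the pads) lies 19 mm behind it; z points along the fingers, y is the line along which they close (so a half turn about z gives the same grasp; the last joint's range is limited). The gripper opens to 85 mm and grips with 20 to 120 N. Pads are 22 mm wide; open, the fingers measure 114 mm over their backs; the gripper's body (76 mm by 85 mm) begins 54 mm behind the grasp point. The pads swing forward as they close: fully open they stand 13 mm farther back than shut.
Start: joints at [-1.253, 0.308, 1.634, -0, 1.2, -0.07], TCP at [0.236, -0.579, 0.231] pointing down, gripper open.
Joint ranges: [-3.06, 3.06], [-0.79, 1.96], [0.05, 2.63], [-1.19, 4.34], [0.05, 2.64], [-2.94, 2.94]. Speed limits (rad/s): [2.79, 2.79, 3.14, 3.14, 3.14, 3.14].

INTERFACE

Orientations are given as a rotation vector (axis times angle).
In Python, from rig import telemetry, imaging, ctrl gives the robot as it stands.
- The arm moves only by the tool move_arm, never from a script. Its argument "commands" is a list that holds one entry, the list of rows, each a list of 4 numbers: the shift along the tool's x, y, z as a fraction of full scale, then the turn about the tool's z as a fraction of full scale. In form: [[[dx, dy, dz, twist], ...]]. A call has 1 to 10 rows; each row is the pose to reach, as a shift and turn from the pose commanded when the call began, along the tool's axes at that moment, turning the shorter way round; what a row does not reach only later rows make up. Full scale, the value 1, is 0.5 m for a shift and pi rad for a turn. A row lasts 1/8 s, in which the tool goes at most 62.5 mm and 10.7 degrees, less where a joint would pass 70% of its speed; a pose out of reach is approached as far as the arm can. A call with a number of a shift or a turn outside -1 to 1 is refused whole. A call with a gripper value outside its range is refused whole. "hand" is the opening in per cent of the stroke, from 0 (shut) to 100 (fully open), set as the call begins (left out, the last holds). The fingers move at their own pace and stop on an object; the grip force is fixed at half the most. Time passes only in rows, so rows that repeat a pose let the fingers close. It gives the time, the measured TCP pose, the force, the opening and the grip force at its end, in the units of the state.
- telemetry.get_obs(): the state, without advancing time (a new reading comes with each control period).
- imaging.get_image(name): name is "scene" or "top" or "wrist"; returns a dict with "pixels" (480x640x3 uint8, red, green, blue), "fx", "fy", "cx", "cy" (pixels), "distortion" ([k1, k2, p1, p2, k3] as OpenCV has them; the pictures are not rectified), "eye" and "orientation" of the camera in the world; the wrist camera has in their place "T_tool_cam" (4x4, takes a point from camera to tool coordinates, whose origin is the TCP and whose axes are the flange's). Camera axes: x right, y up, looking along -z (the intrinsics and any distortion apply to the point x, -y, -z); pixel columns grow to the right and rows downward; lengths in m; the calibration is good to about 2 mm. A picture is of the moment at which its call begins: read the wrist's pose just before it. There is no depth.
- ctrl.job_done(): hands the job in; it is judged then, once.
The state is a dict: "t": time; "joint_positions": joint angles; "joint_velocities": joint speeds; "effort": joint torques, N m; "tool_pos": TCP position; "tcp_rot": TCP orientation; "wrist_force": force on the tool from outside, world axes, zero at the start; "torque": the same for the moment, N m; "finger_gap": opening from 0.0 (shut) to 1.0 (fully open); "finger_force": force on a finger pad.
Only numpy, scipy, OpenCV 4.12 (cv2) and the standard library are available. Lean on these libraries where they do the work, as an engineer would, in place of code of your own. Each camera call takes 0.05 s, during which the arm holds its last target. There are 200 camera calls.

## Working session

There is one attempt and no reset: what is moved stays moved. The work goes in short steps, Python scripts to look and compute and a tool call to move; the robot and the scene stay as the last step left them, time stands still between calls to the robot, and variables do not carry over. Pictures are saved under pics/ and viewed, at most 10 in all, crops included, and the job is handed in when it is done.

Besides the shell and the picture viewer there is one more tool, called as name([rows], argument=value, ...), one row to a line, values as JSON. move_arm: Moves the arm, as the interface text tells. Shift numbers are shares of 0.5 m and turn numbers shares of pi rad, none past 1 either way. Its arguments: {"type":"object","properties":{"commands":{"type":"array","items":{"type":"array","items":{"type":"array","items":{"type":"number"}}}},"hand":{"type":"number"}},"required":["commands"]}

```bash
mkdir -p pics; ls; cat > h.py <<'E'
import numpy as np, cv2
from scipy.spatial.transform import Rotation as R
from rig import telemetry, imaging, ctrl
E
python3 - <<'E'
from h import *
import pickle
o=telemetry.get_obs();print({k:np.round(v,3) for k,v in o.items()})
for n in("scene","top"):
    d=imaging.get_image(n);pickle.dump(d,open(f'pics/{n}.pkl','wb'))
    cv2.imwrite(f'pics/{n}0.png',d["pixels"][:,:,::-1]);print(n,{k:np.round(v,3) if not isinstance(v,str) else v for k,v in d.items() if k!="pixels"})
E
```

```text
pics
{'t': np.float64(0.0), 'joint_positions': array([-1.253,  0.309,  1.635,  0.   ,  1.2  , -0.07 ]), 'joint_velocities': array([ 0.   ,  0.002, -0.   ,  0.002,  0.   ,  0.   ]), 'effort': array([ 1.0000e-03, -4.1525e+01, -2.7667e+01, -0.0000e+00,  1.0000e-02,
       -0.0000e+00]), 'tool_pos': array([ 0.236, -0.578,  0.23 ]), 'tcp_rot': array([-3.08 , -0.605,  0.   ]), 'wrist_force': array([-0.022, -0.609, -0.26 ]), 'torque': array([-0.052, -0.001,  0.067]), 'finger_force': np.float64(0.0), 'finger_gap': np.float64(0.997)}
scene {'fx': np.float64(463.84), 'fy': np.float64(463.84), 'cx': np.float64(318.276), 'cy': np.float64(248.371), 'distortion': array([0.02, 0.  , 0.  , 0.  , 0.  ]), 'eye': array([1.028, 0.649, 1.232]), 'orientation': array([0.309, 0.815, 2.347])}
top {'fx': np.float64(608.689), 'fy': np.float64(608.689), 'cx': np.float64(326.346), 'cy': np.float64(239.689), 'distortion': array([-0.181,  0.   ,  0.   ,  0.   ,  0.   ]), 'eye': array([ 0.27 , -0.034,  1.679]), 'orientation': array([ 0.079, -0.103, -1.542])}
```

View pics/scene0.png

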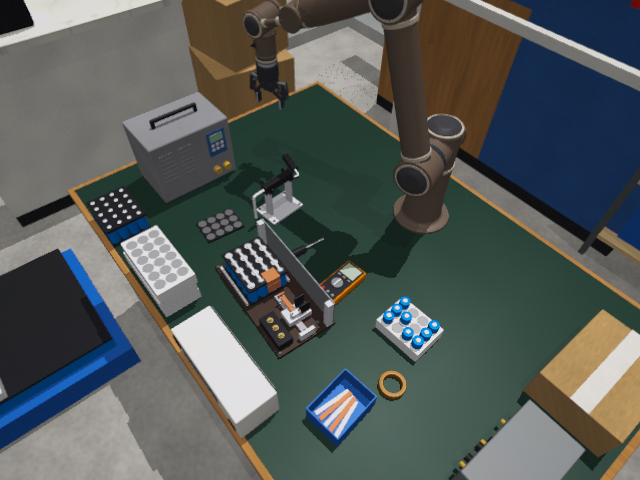

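View pics/top0.png

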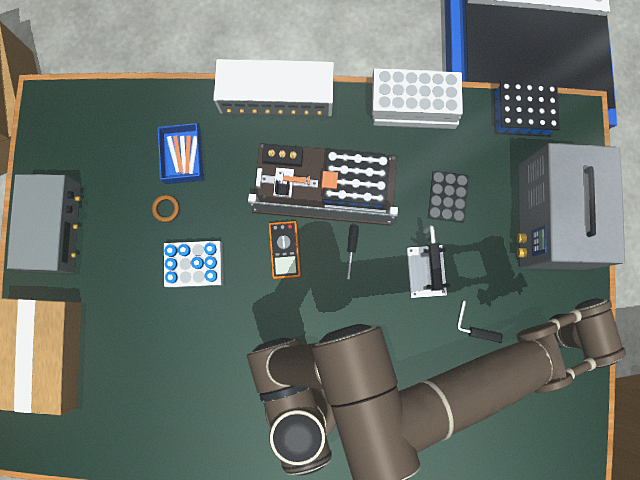

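The top view shows the hook in its cradle near (433,268) with the rod toward image-up (+x). The yoke is near (283,178), the terminal plate near (330,180), and the small decoy hook lies near (480,325). I'll enlarge this area.

```bash
cat >> h.py <<'E'
def cast(d,uv,z,eye=None,rot=None):
    K=np.array([[d["fx"],0,d["cx"]],[0,d["fy"],d["cy"]],[0,0,1]])
    p=cv2.undistortPoints(np.array(uv,float).reshape(-1,1,2),K,np.array(d["distortion"])).reshape(-1,2)
    r=np.c_[p[:,0],-p[:,1],-np.ones(len(p))]
    if eye is None: eye=np.array(d["eye"]);rot=R.from_rotvec(d["orientation"]).as_matrix()
    w=r@rot.T; z=np.broadcast_to(z,len(p))
    return eye+w*((z-eye[2])/w[:,2])[:,None]
def wristcam(name):
    o=telemetry.get_obs(); d=imaging.get_image("wrist")
    T=np.eye(4);T[:3,:3]=R.from_rotvec(o["tcp_rot"]).as_matrix();T[:3,3]=o["tool_pos"]
    C=T@np.array(d["T_tool_cam"]); d["C"]=C
    import pickle;pickle.dump(d,open(f'pics/{name}.pkl','wb'));cv2.imwrite(f'pics/{name}.png',d["pixels"][:,:,::-1]);return d
E
python3 - <<'E'
from h import *
import pickle
d=pickle.load(open('pics/top.pkl','rb'))
c=d["pixels"][130:310,240:460,::-1]
cv2.imwrite('pics/topc.png',cv2.resize(c,None,fx=3.4,fy=3.3,interpolation=cv2.INTER_CUBIC)[:600])
print(np.round(cast(d,[[433,262],[433,235],[283,172],[330,180],[252,214],[396,219]],[.15,.15,.089,.08,.125,.125]),3))
w=imaging.get_image("wrist");print(np.round(w["T_tool_cam"],3),w["fx"],w["distortion"])
E
```

```text
[[ 0.399 -0.328  0.15 ]
 [ 0.468 -0.327  0.15 ]
 [ 0.635  0.064  0.089]
 [ 0.618 -0.062  0.08 ]
 [ 0.513  0.138  0.125]
 [ 0.511 -0.235  0.125]]
[[ 0.001  0.947  0.322  0.083]
 [ 1.    -0.001 -0.     0.   ]
 [ 0.     0.322 -0.947 -0.143]
 [ 0.     0.     0.     1.   ]] 332.43747370189345 [-0.06133668  0.          0.          0.          0.        ]
```

View pics/topc.png

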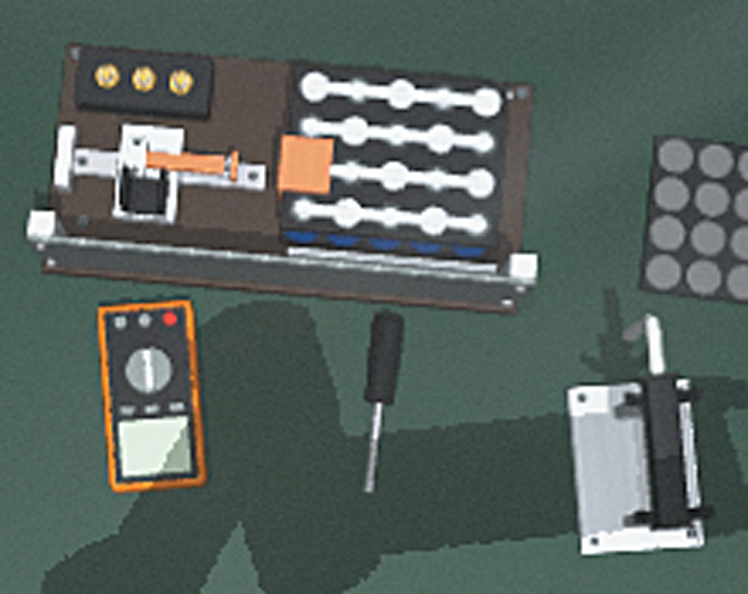

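The enlarged crop shows the yoke's black mouth at about (143,190), which is pixel (282,187). The guard posts are at (41,224) and (523,266). The handle runs from (660,378) to (670,525), with the rod toward (652,318).

```bash
cat >> h.py <<'E'
def togo(p,yaw):
    """shift/turn fractions from present pose to TCP p with tool x at yaw (tool down)"""
    o=telemetry.get_obs();M=R.from_rotvec(o["tcp_rot"]).as_matrix()
    s=M.T@(np.array(p)-o["tool_pos"])/.5
    y0=np.arctan2(M[1,0],M[0,0]); t=-(yaw-y0)
    return np.round(np.r_[s,((t+np.pi)%(2*np.pi)-np.pi)/np.pi],4), np.degrees(y0)
E
python3 - <<'E'
from h import *
import pickle
d=pickle.load(open('pics/top.pkl','rb'))
f=lambda p:[[240+x/3.4,130+y/3.3] for x,y in p]
P=cast(d,f([[660,378],[670,525],[143,190],[41,224],[523,266],[306,165]]),[.15,.15,.089,.125,.125,.09]);print(np.round(P,4))
h=P[0]-P[1];print('hyaw',np.degrees(np.arctan2(h[1],h[0])),'mid',(P[0]+P[1])/2,np.linalg.norm(h))
g=P[3]-P[4];print('syaw',np.degrees(np.arctan2(-g[0],g[1])),np.linalg.norm(g))
m=(P[0]+P[1])/2
print(togo([m[0],m[1],.3],np.arctan2(h[1],h[0])))
E
```

```text
[[ 0.4438 -0.3304  0.15  ]
 [ 0.3306 -0.3388  0.15  ]
 [ 0.5921  0.065   0.089 ]
 [ 0.5555  0.1397  0.125 ]
 [ 0.5325 -0.229   0.125 ]
 [ 0.616  -0.0619  0.09  ]]
hyaw 4.2620222969420904 mid [ 0.38719898 -0.33457527  0.15      ] 0.11355354063318521
syaw -3.57822102075843 0.36943959347092603
(array([ 0.4638, -0.3367, -0.1387,  0.0998]), np.float64(22.21885444414736))
```

move_arm([
  [[0.06,-0.04,-0.05,0.02],[0.14,-0.1,-0.1,0.04],[0.23,-0.16,-0.139,0.06],[0.32,-0.23,-0.139,0.08],[0.4,-0.29,-0.139,0.1],[0.45,-0.325,-0.139,0.1],[0.464,-0.337,-0.139,0.1],[0.464,-0.337,-0.139,0.1],[0.464,-0.337,-0.139,0.1]],
], hand=100)

```text
t: 1.27
tool_pos: [0.3868, -0.3359, 0.3007]
tcp_rot: [3.139, 0.114, -0.001]
wrist_force: [-0.0, -0.5, 0.1]
finger_gap: 1.0
finger_force: 0.0
```

```bash
python3 - <<'E'
from h import *
wristcam('w1'); o=telemetry.get_obs();print(o["t"],o["tool_pos"],o["joint_positions"],o["wrist_force"])
print(togo([.50,.03,.36],np.radians(-3.6)))
E
```

```text
1.325 [ 0.38676009 -0.3359672   0.3006491 ] [-7.99948603e-01  2.84607845e-02  1.81725823e+00 -4.98154073e-04
  1.29598046e+00  6.98878503e-01] [ 0.26820739 -0.42054356  0.50778396]
(array([ 0.2786, -0.7137, -0.119 ,  0.043 ]), np.float64(4.131276666397911))
```

View pics/w1.png

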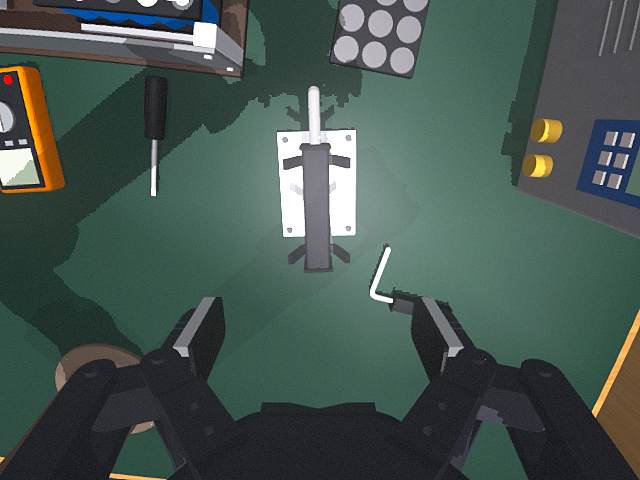

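The wrist view shows the hook lying squarely in the cradle, with the handle running from about (315,146) to (318,270) and the rod tip at (314,90). Now I'll look at the station.

```bash
python3 - <<'E'
from h import *
import pickle
d=pickle.load(open('pics/w1.pkl','rb'));C=d["C"]
P=cast(d,[[315.5,147],[318.5,270],[314,90],[316,140]],[.151,.151,.14,.14],C[:3,3],C[:3,:3]);print(np.round(P,4))
h=P[0]-P[1];print(np.linalg.norm(h),np.degrees(np.arctan2(h[1],h[0])),(P[0]+P[1])/2)
# handle mask: dark pixels, per-row extents
g=d["pixels"].max(2)
for r in range(150,270,12):
    row=g[r,295:342]; x=np.where(row<75)[0]; print(r,x.min()+295 if len(x) else None,x.max()+295 if len(x) else None,end='; ')
E
```

```text
[[ 0.447  -0.33    0.151 ]
 [ 0.3315 -0.3412  0.151 ]
 [ 0.4937 -0.3253  0.14  ]
 [ 0.4523 -0.33    0.14  ]]
0.11613329641912686 5.51863584796809 [ 0.38924894 -0.33560218  0.151     ]
150 None None; 162 None None; 174 None None; 186 None None; 198 None None; 210 None None; 222 None None; 234 None None; 246 None None; 258 296 298;
```

move_arm([
  [[0.02,-0.06,-0.06,0.01],[0.06,-0.16,-0.12,0.02],[0.11,-0.27,-0.12,0.03],[0.16,-0.38,-0.12,0.043],[0.2,-0.49,-0.12,0.043],[0.24,-0.6,-0.12,0.043],[0.27,-0.68,-0.12,0.043],[0.28,-0.714,-0.12,0.043],[0.28,-0.714,-0.12,0.043],[0.28,-0.714,-0.12,0.043]],
])

```text
t: 2.58
tool_pos: [0.5006, 0.0299, 0.3607]
tcp_rot: [3.139, -0.099, -0.001]
wrist_force: [-1.1, -0.3, 0.8]
finger_gap: 1.0
finger_force: 0.0
```

```bash
python3 - <<'E'
from h import *
wristcam('w2'); o=telemetry.get_obs();print(o["t"],o["tool_pos"],o["tcp_rot"])
E
```

```text
2.625 [0.50057752 0.02986775 0.36073887] [ 3.13923333e+00 -9.96397600e-02 -3.64760065e-04]
```

View pics/w2.png

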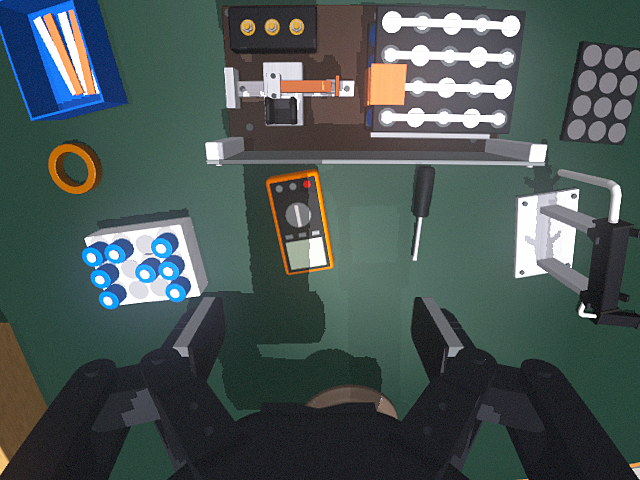

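The yoke sits near (281,110), inside the white block at (282,95). The terminal plate's top is near (370,85) and the pad near (338,85). I'll enlarge this, including the guard edge.

```bash
python3 - <<'E'
from h import *
import pickle
d=pickle.load(open('pics/w2.pkl','rb'))
cv2.imwrite('pics/w2c.png',cv2.resize(d["pixels"][60:170,215:415,::-1],None,fx=4,fy=4,interpolation=cv2.INTER_CUBIC))
E
```

```text
(no output)
```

View pics/w2c.png

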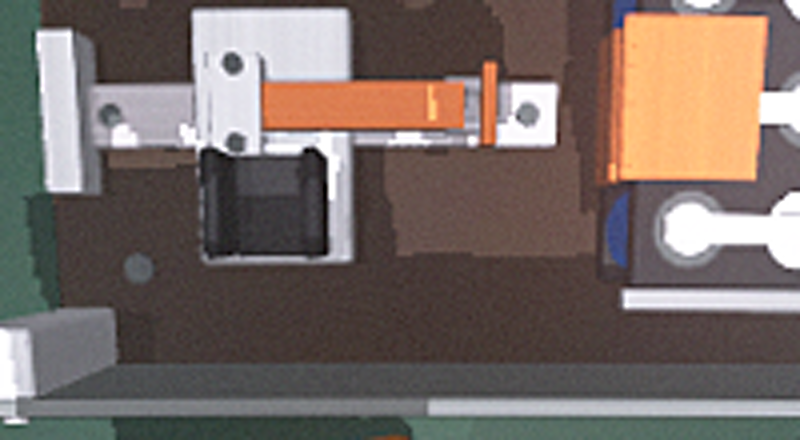

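```bash
python3 - <<'E'
from h import *
import pickle
d=pickle.load(open('pics/w2.pkl','rb'));C=d["C"]
f=lambda p:[[215+x/4,60+y/4] for x,y in p]
n=["yoke","yL","yR","plate","pad","gfarL","gfarR","postL","postR"]
uv=f([[257,201],[201,201],[312,201],[622,100],[497,100],[100,399],[780,401]])+[[212,151],[538,152]]
P=cast(d,uv,[.089,.089,.089,.088,.08,.125,.125,.125,.125],C[:3,3],C[:3,:3])
for a,b in zip(n,P):print(a,np.round(b,4))
g=P[7]-P[8];s=np.arctan2(-g[0],g[1]);print('syaw',np.degrees(s),np.linalg.norm(g))
for k in (5,6):print('guardfar in station x rel yoke', (P[k]-P[0])[:2]@[np.cos(s),np.sin(s)])
print('gap',(P[4]-P[3])[:2]@[-np.sin(s),np.cos(s)], 'pad-yoke',(P[0]-P[4])[:2]@[-np.sin(s),np.cos(s)])
hy=np.radians(5.3)
print(togo([.3885,-.3355,.25],hy))
E
```

```text
yoke [0.597 0.069 0.089]
yL [0.5981 0.0855 0.089 ]
yR [0.5959 0.0528 0.089 ]
plate [ 0.6185 -0.0394  0.088 ]
pad [ 0.6213 -0.0036  0.08  ]
gfarL [0.546  0.1144 0.125 ]
gfarR [ 0.5337 -0.0771  0.125 ]
postL [0.5579 0.1447 0.125 ]
postR [ 0.5358 -0.226   0.125 ]
syaw -3.4121463770940856 0.37139837780747187
guardfar in station x rel yoke -0.05355889354475531
guardfar in station x rel yoke -0.054489887577501395
gap 0.035881723690328736 pad-yoke 0.07102395688510202
(array([-0.1773,  0.7433,  0.2221, -0.0496]), np.float64(-3.635938119020406))
```

move_arm([
  [[-0.01,0.05,0.01,0],[-0.04,0.15,0.03,-0.01],[-0.07,0.27,0.06,-0.02],[-0.1,0.39,0.09,-0.03],[-0.12,0.51,0.12,-0.04],[-0.15,0.63,0.16,-0.05],[-0.17,0.71,0.2,-0.05],[-0.177,0.743,0.22,-0.05],[-0.177,0.743,0.24,-0.05],[-0.177,0.743,0.24,-0.05]],
])

```text
t: 3.88
tool_pos: [0.3894, -0.3326, 0.2401]
tcp_rot: [-3.136, -0.151, 0.001]
wrist_force: [-1.1, 0.9, 1.2]
finger_gap: 1.0
finger_force: 0.0
```

```bash
python3 - <<'E'
from h import *
d=wristcam('w3'); o=telemetry.get_obs();print(o["t"],o["tool_pos"],o["tcp_rot"])
cv2.imwrite('pics/w3c.png',cv2.resize(d["pixels"][60:340,190:450,::-1],None,fx=2,fy=2))
print(togo([.3885,-.3355,.116],np.radians(5.3)))
E
```

```text
3.925 [ 0.38991974 -0.33269768  0.2407794 ] [-3.13708826e+00 -1.52030711e-01  1.18367674e-05]
(array([-0.0034,  0.0055,  0.2496,  0.0014]), np.float64(5.549035562338909))
```

View pics/w3c.png

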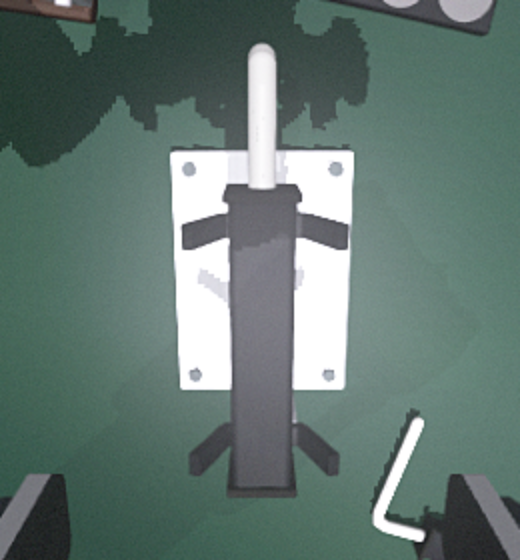

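The handle now lies straight along the image column at crop x≈262 (pixel column 321). Its front edge is at crop row 195 and its rear at 495.

```bash
python3 - <<'E'
from h import *
import pickle
d=pickle.load(open('pics/w3.pkl','rb'));C=d["C"];print(d["cx"],d["cy"])
f=lambda p:[[190+x/2,60+y/2] for x,y in p]
P=cast(d,f([[262,195],[262.5,492],[262,55],[262,185],[262,190]]),[.152,.152,.14,.14,.15],C[:3,3],C[:3,:3])
print(np.round(P,4));h=P[0]-P[1];m=(P[0]+P[1])/2
print(np.linalg.norm(h),np.degrees(np.arctan2(h[1],h[0])),m)
print(togo([m[0],m[1],.116],np.arctan2(h[1],h[0])))
E
```

```text
317.7624718324989 231.92914685422966
[[ 0.4476 -0.3295  0.152 ]
 [ 0.3318 -0.3413  0.152 ]
 [ 0.4932 -0.325   0.14  ]
 [ 0.4498 -0.3293  0.14  ]
 [ 0.449  -0.3293  0.15  ]]
0.11634308951497875 5.833732618336613 [ 0.3896956  -0.33538399  0.152     ]
(array([-0.001 ,  0.0055,  0.2496, -0.0016]), np.float64(5.549035562338909))
```

move_arm([
  [[-0.001,0.0055,0.04,-0.001],[-0.001,0.0055,0.1,-0.001],[-0.001,0.0055,0.16,-0.001],[-0.001,0.0055,0.21,-0.001],[-0.001,0.0055,0.24,-0.001],[-0.001,0.0055,0.25,-0.001],[-0.001,0.0055,0.25,-0.001],[-0.001,0.0055,0.25,-0.001]],
])

```text
t: 4.92
tool_pos: [0.3901, -0.3373, 0.1169]
tcp_rot: [3.136, 0.155, 0.002]
wrist_force: [-0.2, 0.3, -1.0]
finger_gap: 1.002
finger_force: 0.0
```

```bash
python3 - <<'E'
from h import *
o=telemetry.get_obs();print(o["t"],o["tool_pos"],o["wrist_force"],togo([.3897,-.3354,.116],np.radians(5.6)))
E
```

```text
4.925 [ 0.39010527 -0.33734423  0.1168812 ] [-0.20000923  0.28362258 -0.98252402] (array([-0.0004, -0.004 ,  0.0018,  0.0004]), np.float64(5.6677704991730335))
```

Now I'll re-centre by 2 mm and close the fingers.

move_arm([
  [[0,-0.004,0.002,0],[0,-0.004,0.002,0],[0,-0.004,0.002,0]],
])

```text
t: 5.3
tool_pos: [0.3892, -0.3348, 0.1149]
tcp_rot: [3.138, 0.155, 0.0]
wrist_force: [-0.1, -0.2, 0.5]
finger_gap: 1.006
finger_force: 0.0
```

move_arm([
  [[0,0,0,0],[0,0,0,0],[0,0,0,0],[0,0,0,0],[0,0,0,0],[0,0,0,0],[0,0,0,0],[0,0,0,0]],
], hand=0)

```text
t: 6.3
tool_pos: [0.3893, -0.3348, 0.1149]
tcp_rot: [3.137, 0.155, 0.0]
wrist_force: [-0.1, 0.8, 1.9]
finger_gap: 0.271
finger_force: 59.2
```

move_arm([
  [[0,0,-0.02,0],[0,0,-0.06,0],[0,0,-0.12,0],[0,0,-0.2,0],[0,0,-0.28,0],[0,0,-0.34,0],[0,0,-0.36,0],[0,0,-0.36,0]],
])

```text
t: 7.3
tool_pos: [0.389, -0.3346, 0.2948]
tcp_rot: [3.138, 0.155, 0.0]
wrist_force: [0.7, 0.2, -2.1]
finger_gap: 0.272
finger_force: 59.0
```

```bash
python3 - <<'E'
from h import *
o=telemetry.get_obs();print(o["t"],o["tool_pos"],o["wrist_force"],togo([.4922,.0752,.25],np.radians(-3.4)))
E
```

```text
7.3 [ 0.38904422 -0.33458687  0.29475349] [ 0.69899328  0.223163   -2.11656575] (array([ 0.2861, -0.7952,  0.0894,  0.0503]), np.float64(5.660921877761149))
```

move_arm([
  [[0.01,-0.03,0,0],[0.04,-0.1,0,0.01],[0.08,-0.21,0,0.02],[0.12,-0.32,0,0.03],[0.16,-0.43,0,0.04],[0.2,-0.54,0,0.05],[0.24,-0.65,0,0.05],[0.27,-0.74,0.03,0.05],[0.283,-0.785,0.07,0.05],[0.286,-0.795,0.09,0.05]],
])

```text
t: 8.55
tool_pos: [0.4899, 0.0769, 0.2468]
tcp_rot: [3.14, -0.086, -0.009]
wrist_force: [-0.0, 0.2, -2.1]
finger_gap: 0.267
finger_force: 59.2
```

move_arm([
  [[0,0,0,0],[0,0,0,0]],
])

```text
t: 8.8
tool_pos: [0.4923, 0.0742, 0.2501]
tcp_rot: [3.14, -0.093, 0.0]
wrist_force: [0.5, -0.0, -1.6]
finger_gap: 0.277
finger_force: 59.2
```

```bash
python3 - <<'E'
from h import *
d=wristcam('w4'); o=telemetry.get_obs();print(o["t"],o["tool_pos"],o["wrist_force"],togo([.4922,.0752,.2],np.radians(-3.4)))
cv2.imwrite('pics/w4c.png',cv2.resize(d["pixels"][0:240,180:440,::-1],None,fx=2.5,fy=2.5))
E
```

```text
8.85 [0.49261481 0.07406647 0.25043497] [ 0.33456896  0.9911524  -1.0386104 ] (array([-1.100e-03, -2.200e-03,  1.009e-01, -1.000e-04]), np.float64(-3.421131986272825))
```

View pics/w4c.png

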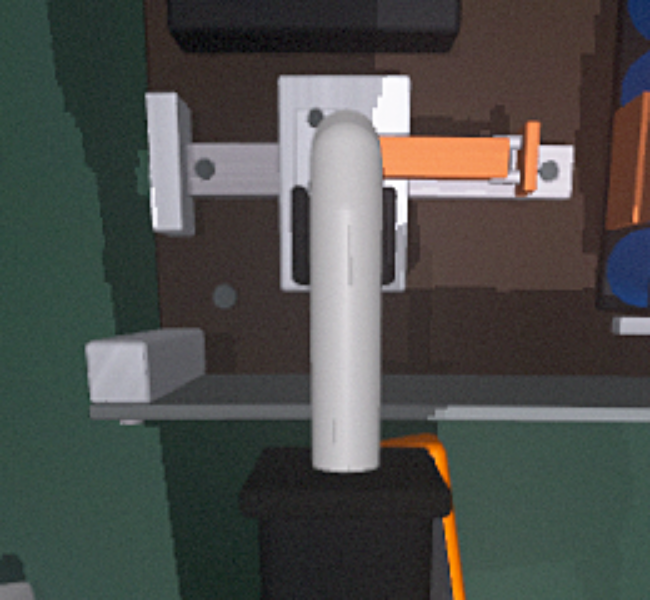

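The rod hides the yoke gap, but both plates show either side of it. Their outer edges are at crop x 292 and 397, centre 344.5, and the rod is centred at 347, so the lateral alignment is good. Next I'll check x.

```bash
python3 - <<'E'
from h import *
import pickle
d=pickle.load(open('pics/w4.pkl','rb'));C=d["C"]
f=lambda p:[[180+x/2.5,y/2.5] for x,y in p]
P=cast(d,f([[344.5,235],[292,235],[397,235],[344,187],[344,283],[347,410]]),[.089]*5+[.125],C[:3,3],C[:3,:3]);print(np.round(P,4))
o=telemetry.get_obs();M=R.from_rotvec(o["tcp_rot"]).as_matrix()
print('yoke in tool',M.T@(P[0]-o["tool_pos"]))
print('plate/pad',np.round(cast(d,f([[608,160],[538,160],[645,160]]),[.08,.08,.088],C[:3,3],C[:3,:3]),4))
E
```

```text
[[0.5964 0.0676 0.089 ]
 [0.5975 0.0855 0.089 ]
 [0.5954 0.0497 0.089 ]
 [0.6118 0.0669 0.089 ]
 [0.5808 0.0687 0.089 ]
 [0.5414 0.07   0.125 ]]
yoke in tool [0.10385637 0.00023759 0.16154923]
plate/pad [[ 0.6171 -0.0251  0.08  ]
 [ 0.6181 -0.0007  0.08  ]
 [ 0.6155 -0.0353  0.088 ]]
```

move_arm([
  [[0,0,0.03,0],[0,0,0.07,0],[0,0,0.1,0],[0,0,0.13,0],[0,0,0.16,0],[0,0,0.185,0],[0,0,0.205,0],[0,0,0.213,0],[0,0,0.214,0],[0,0,0.214,0]],
])

```text
t: 10.1
tool_pos: [0.4927, 0.075, 0.1433]
tcp_rot: [-3.14, 0.091, -0.002]
wrist_force: [-0.3, 0.4, -1.3]
finger_gap: 0.274
finger_force: 59.2
```

```bash
python3 - <<'E'
from h import *
d=wristcam('w5'); o=telemetry.get_obs();print(o["t"],o["tool_pos"],o["wrist_force"],o["torque"],togo([0,0,0],np.radians(-3.4))[1])
d=imaging.get_image("scene")
cv2.imwrite('pics/s5c.png',cv2.resize(d["pixels"][220:370,200:360,::-1],None,fx=4,fy=4,interpolation=cv2.INTER_CUBIC))
E
```

```text
10.15 [0.49280909 0.0749879  0.14336013] [-0.9862207   0.21116636 -1.3371411 ] [-0.01451235  0.0015927  -0.01451654] -3.3369954857896533
```

View pics/s5c.png

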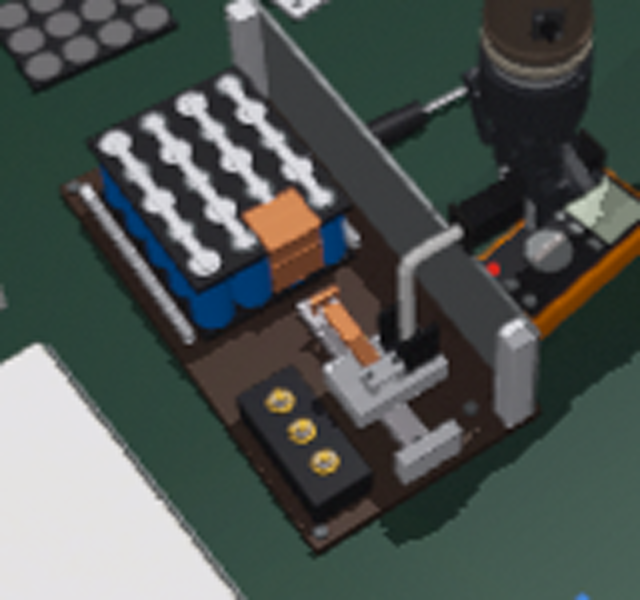

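The scene view shows the leg at crop (405,320) down between the yoke plates, and the pad about 3 cm short of the copper terminal. I'll push along tool +y.

move_arm([
  [[0,0.004,0,0],[0,0.008,0,0],[0,0.011,0,0],[0,0.014,0,0],[0,0.017,0,0],[0,0.02,0,0],[0,0.024,0,0],[0,0.028,0,0],[0,0.032,0,0],[0,0.036,0,0]],
])

```text
t: 11.45
tool_pos: [0.4912, 0.0569, 0.1428]
tcp_rot: [-3.14, 0.092, 0.0]
wrist_force: [-0.5, 2.9, -1.2]
finger_gap: 0.273
finger_force: 59.1
```

```bash
cat > st.py <<'E'
from h import *
o=telemetry.get_obs();M=R.from_rotvec(o["tcp_rot"]).as_matrix()
print(o["t"],np.round(o["tool_pos"],4),'Ftool',np.round(M.T@o["wrist_force"],2),'Ttool',np.round(M.T@o["torque"],3))
E
python3 st.py
```

```text
11.45 [0.4912 0.0569 0.1428] Ftool [-0.72 -2.9   1.21] Ttool [ 0.653 -0.073 -0.289]
```

move_arm([
  [[0,0.003,0,0],[0,0.006,0,0],[0,0.009,0,0],[0,0.012,0,0],[0,0.015,0,0],[0,0.018,0,0]],
])

```text
t: 12.2
tool_pos: [0.4906, 0.0479, 0.1428]
tcp_rot: [-3.14, 0.092, 0.0]
wrist_force: [-0.9, 1.9, -0.6]
finger_gap: 0.272
finger_force: 59.1
```

```bash
python3 - <<'E'
from h import *
exec(open('st.py').read())
d=wristcam('w6');cv2.imwrite('pics/w6c.png',cv2.resize(d["pixels"][0:200,240:500,::-1],None,fx=3,fy=3))
E
```

```text
12.2 [0.4906 0.0479 0.1428] Ftool [-0.97 -1.8   0.59] Ttool [ 0.552 -0.198 -0.292]
```

View pics/w6c.png

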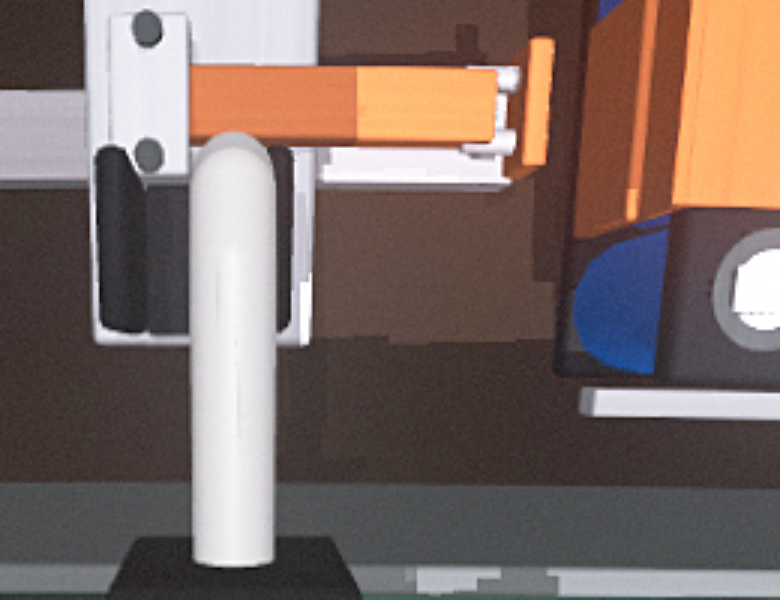

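The pad's face is at crop x≈553. The terminal plate's face runs from x≈576 at the bottom to about 640 at the top, so I estimate a gap of about 14 mm. I'll advance 8 mm and then feel for contact.

move_arm([
  [[0,0.003,0,0],[0,0.006,0,0],[0,0.009,0,0],[0,0.012,0,0],[0,0.014,0,0],[0,0.016,0,0]],
])

```text
t: 13.0
tool_pos: [0.4902, 0.0399, 0.1427]
tcp_rot: [3.14, -0.092, -0.0]
wrist_force: [-1.0, 3.1, -1.0]
finger_gap: 0.271
finger_force: 59.2
```

```bash
cat > av.py <<'E'
from h import *
F=[];
for i in range(4):
    o=telemetry.get_obs();M=R.from_rotvec(o["tcp_rot"]).as_matrix()
    F.append(np.r_[M.T@o["wrist_force"],M.T@o["torque"]]);imaging.get_image("wrist")
m=np.mean(F,0);print(round(o["t"],2),np.round(o["tool_pos"],4),np.round(m,3),'sd',np.round(np.std(F,0),3),'Tz/.104',round(m[5]/.104,2))
E
python3 av.py
```

```text
13.15 [0.4902 0.0398 0.1427] [-0.744 -1.958  1.338  0.453 -0.189 -0.216] sd [0.715 0.645 0.312 0.068 0.031 0.019] Tz/.104 -2.08
```

move_arm([
  [[0,0.001,0,0],[0,0.002,0,0],[0,0.003,0,0],[0,0.004,0,0]],
])

```text
t: 13.7
tool_pos: [0.4901, 0.038, 0.1428]
tcp_rot: [-3.14, 0.091, -0.0]
wrist_force: [-1.5, 1.5, -1.0]
finger_gap: 0.272
finger_force: 59.2
```

```bash
python3 st.py
```

```text
13.7 [0.4901 0.038  0.1428] Ftool [-1.54 -1.42  0.96] Ttool [ 0.512 -0.201 -0.255]
```

move_arm([
  [[0,0.001,0,0],[0,0.002,0,0],[0,0.003,0,0]],
])

```text
t: 14.08
tool_pos: [0.49, 0.0365, 0.1428]
tcp_rot: [-3.14, 0.092, -0.0]
wrist_force: [-0.0, 1.2, -1.9]
finger_gap: 0.27
finger_force: 59.2
```

```bash
python3 st.py
```

```text
14.075 [0.49   0.0365 0.1428] Ftool [-0.12 -1.23  1.91] Ttool [ 0.508 -0.162 -0.211]
```

move_arm([
  [[0,0.001,0,0],[0,0.002,0,0],[0,0.003,0,0]],
])

```text
t: 14.45
tool_pos: [0.4899, 0.035, 0.1428]
tcp_rot: [-3.14, 0.092, 0.0]
wrist_force: [-1.2, 2.2, -2.5]
finger_gap: 0.274
finger_force: 59.2
```

```bash
python3 st.py
```

```text
14.45 [0.4899 0.035  0.1428] Ftool [-1.35 -2.08  2.5 ] Ttool [ 0.499 -0.161 -0.235]
```

move_arm([
  [[0,0.001,0,0],[0,0.002,0,0],[0,0.003,0,0]],
])

```text
t: 14.82
tool_pos: [0.4898, 0.0335, 0.1428]
tcp_rot: [-3.14, 0.092, 0.0]
wrist_force: [-1.1, 2.9, -1.0]
finger_gap: 0.277
finger_force: 59.2
```

```bash
python3 st.py; python3 -c "
from h import *
wristcam('w7')"
```

```text
14.825 [0.4898 0.0335 0.1428] Ftool [-1.24 -2.82  0.95] Ttool [ 0.465 -0.196 -0.174]
```

```bash
python3 - <<'E'
from h import *
import pickle
for n in('w6','w7'):
    p=pickle.load(open(f'pics/{n}.pkl','rb'))["pixels"].astype(int)
    for r in(20,30,38):
        m=(p[r,:,0]>p[r,:,2]+50)&(p[r,:,0]>90); e=np.flatnonzero(np.diff(np.r_[0,m,0]));print(n,r,[x for x in e if 360<x<520])
E
```

```text
w6 20 [np.int64(410), np.int64(425), np.int64(436)]
w6 30 [np.int64(406), np.int64(413), np.int64(424), np.int64(435)]
w6 38 [np.int64(405), np.int64(409), np.int64(424), np.int64(434)]
w7 20 [np.int64(410), np.int64(516)]
w7 30 [np.int64(406), np.int64(413), np.int64(514)]
w7 38 [np.int64(405), np.int64(409), np.int64(513)]
```

move_arm([
  [[0,0.001,0,0],[0,0.002,0,0],[0,0.003,0,0]],
])

```text
t: 15.25
tool_pos: [0.4898, 0.0325, 0.1428]
tcp_rot: [-3.139, 0.091, -0.0]
wrist_force: [-0.4, 4.5, -2.5]
finger_gap: 0.274
finger_force: 59.2
```

```bash
python3 st.py
```

```text
15.25 [0.4898 0.0325 0.1428] Ftool [-0.62 -4.49  2.54] Ttool [ 1.152 -0.258 -0.439]
```

Contact: the pad is at roughly 2.5 N, with the 2 N drag on top of that. I'll ease in further.

move_arm([
  [[0,0.0005,0,0],[0,0.001,0,0]],
])

```text
t: 15.5
tool_pos: [0.4897, 0.0321, 0.1428]
tcp_rot: [-3.139, 0.091, -0.0]
wrist_force: [-0.4, 5.3, -2.1]
finger_gap: 0.274
finger_force: 59.3
```

```bash
python3 av.py
```

```text
15.65 [0.4897 0.0322 0.1428] [-1.178 -5.38   1.249  1.299 -0.179 -0.565] sd [0.427 0.485 0.604 0.032 0.013 0.013] Tz/.104 -5.43
```

move_arm([
  [[0,0.0005,0,0],[0,0.001,0,0],[0,0.0015,0,0],[0,0.002,0,0]],
])

```text
t: 16.2
tool_pos: [0.4897, 0.0316, 0.1428]
tcp_rot: [-3.138, 0.091, -0.0]
wrist_force: [0.2, 7.2, -2.5]
finger_gap: 0.28
finger_force: 59.4
```

```bash
python3 av.py
```

```text
16.35 [0.4896 0.0316 0.1428] [-0.605 -6.938  1.725  1.591 -0.193 -0.705] sd [0.267 0.585 0.479 0.04  0.022 0.023] Tz/.104 -6.78
```

move_arm([
  [[0,0.0005,0,0],[0,0.001,0,0],[0,0.0016,0,0]],
])

```text
t: 16.77
tool_pos: [0.4896, 0.0312, 0.1428]
tcp_rot: [-3.138, 0.09, -0.0]
wrist_force: [-0.1, 7.3, -1.0]
finger_gap: 0.275
finger_force: 59.5
```

```bash
python3 av.py
```

```text
16.93 [0.4896 0.0312 0.1428] [-0.775 -7.678  1.719  1.82  -0.205 -0.829] sd [0.205 0.247 0.411 0.038 0.008 0.008] Tz/.104 -7.97
```

That gives about 7.9 N total, so roughly 6 N on the pad after drag. Holding here.

move_arm([
  [[0,0,0,0],[0,0,0,0],[0,0,0,0],[0,0,0,0],[0,0,0,0],[0,0,0,0],[0,0,0,0],[0,0,0,0],[0,0,0,0],[0,0,0,0]],
])

```text
t: 18.23
tool_pos: [0.4896, 0.0312, 0.1428]
tcp_rot: [-3.138, 0.09, 0.0]
wrist_force: [-0.7, 8.0, -1.7]
finger_gap: 0.269
finger_force: 59.5
```

```bash
python3 av.py
```

```text
18.38 [0.4896 0.0312 0.1428] [-0.996 -7.38   1.837  1.79  -0.195 -0.757] sd [0.37  0.771 0.294 0.006 0.02  0.015] Tz/.104 -7.27
```

move_arm([
  [[0,0,0,0],[0,0,0,0],[0,0,0,0],[0,0,0,0],[0,0,0,0],[0,0,0,0]],
])

```text
t: 19.18
tool_pos: [0.4896, 0.0312, 0.1428]
tcp_rot: [-3.138, 0.09, 0.0]
wrist_force: [-1.0, 8.4, -1.9]
finger_gap: 0.277
finger_force: 59.5
```

move_arm([
  [[0,-0.002,0,0],[0,-0.005,0,0],[0,-0.009,0,0],[0,-0.013,0,0],[0,-0.017,0,0],[0,-0.02,0,0],[0,-0.02,0,0]],
])

```text
t: 20.05
tool_pos: [0.4903, 0.0396, 0.1428]
tcp_rot: [3.14, -0.091, 0.0]
wrist_force: [-0.3, -0.5, -1.6]
finger_gap: 0.275
finger_force: 59.4
```

```bash
python3 av.py; python3 - <<'E'
from h import *
import pickle
d=wristcam('w8');p=d["pixels"].astype(int)
for r in(20,30,38):
    m=(p[r,:,0]>p[r,:,2]+50)&(p[r,:,0]>90); e=np.flatnonzero(np.diff(np.r_[0,m,0]));print(r,e)
for r in(70,80,90,100):
    print(r,p[r,260:350:2].mean(1).astype(int))
E
```

```text
20.2 [0.4902 0.0396 0.1428] [-0.208  0.161  1.718  0.012 -0.028  0.01 ] sd [0.335 0.237 0.43  0.014 0.023 0.023] Tz/.104 0.1
20 [420 527]
30 [314 416 423 525]
38 [314 416 418 524]
70 [ 56  55  57  60  57  53  55  61  60  52 198 238  56  53  58  64  56  54
  49  54  63  55 155 201 215 222 232 231 232 235 232 231 228 223 218 199
 178  72  59  64  67  64  67  78  46]
80 [ 55  57  54  58  55  60  63  58  59  51 168 235 108  47  59  59  55  51
  52  56  68  57 160 198 218 224 230 232 233 235 233 229 225 223 215 198
 181  68  56  61  58  68  67  65  51]
90 [ 58  57  48  52  64  61  54  53  55  55 127 228 158  51  52  61  50  48
  49  47  68  51 159 201 216 225 230 235 240 246 238 236 229 222 214 201
 176  65  62  62  62  66  66  63  85]
100 [ 52  53  60  55  53  54  55  50  56  59 124 227 207  46  55  59  54  53
  49  50  62  58 157 201 218 222 229 233 241 246 239 233 228 224 212 197
 141  62  62  56  68  64  63  61  86]
```

Free of the yoke. Lifting out.

move_arm([
  [[0,0,-0.015,0],[0,0,-0.04,0],[0,0,-0.07,0],[0,0,-0.1,0],[0,0,-0.15,0],[0,0,-0.21,0],[0,0,-0.27,0],[0,0,-0.3,0],[0,0,-0.305,0],[0,0,-0.305,0]],
])

```text
t: 21.55
tool_pos: [0.4896, 0.0397, 0.2944]
tcp_rot: [3.14, -0.092, -0.003]
wrist_force: [-0.7, 0.6, -2.0]
finger_gap: 0.273
finger_force: 59.4
```

```bash
python3 - <<'E'
from h import *
import pickle
d=wristcam('w9');p=d["pixels"].astype(int);C=d["C"]
o=telemetry.get_obs();print(o["t"],o["tool_pos"],o["wrist_force"],o["torque"])
for r in range(10,120,8):
    m=(p[r,:,0]>p[r,:,2]+50)&(p[r,:,0]>90); e=np.flatnonzero(np.diff(np.r_[0,m,0]));print(r,e[(e>300)&(e<520)],end=' ')
# white rod in wrist frame, compare with w4 (before) for rotation in the grip
for n in('w4','w9'):
    q=pickle.load(open(f'pics/{n}.pkl','rb'))["pixels"].astype(int)
    print()
    for r in(60,100,140,165,175):
        w=np.flatnonzero((q[r].min(1)>135)&(abs(np.arange(640)-318)<25)); print(n,r,(w.min(),w.max(),w.mean().round(1)) if len(w) else None,end='; ')
print()
print(togo([.3893,-.3348,.295],np.radians(5.66)))
E
```

```text
21.6 [0.48931306 0.03971599 0.29394593] [-0.63545743  0.4231534  -1.90945079] [-0.02159489  0.03167618 -0.01616867]
10 [] 18 [] 26 [] 34 [] 42 [393 436] 50 [385 387 388 391 392 435] 58 [380 381 382 386 387 391 392 435] 66 [333 376 381 386 387 390 391 434] 74 [333 376 381 386 387 390 391 433] 82 [382 383 384 385 386 390 391 432] 90 [381 384 386 390 430 431] 98 [] 106 [] 114 [] 
w4 60 (np.int64(294), np.int64(331), np.float64(312.5)); w4 100 (np.int64(294), np.int64(341), np.float64(317.9)); w4 140 (np.int64(305), np.int64(331), np.float64(318.0)); w4 165 (np.int64(305), np.int64(330), np.float64(317.5)); w4 175 (np.int64(306), np.int64(330), np.float64(318.0)); 
w9 60 (np.int64(295), np.int64(340), np.float64(317.5)); w9 100 (np.int64(296), np.int64(339), np.float64(318.4)); w9 140 (np.int64(305), np.int64(331), np.float64(318.0)); w9 165 (np.int64(306), np.int64(330), np.float64(318.0)); w9 175 (np.int64(306), np.int64(330), np.float64(318.0)); 
(array([-0.156 ,  0.7594, -0.0016, -0.05  ]), np.float64(-3.3418761596058664))
```

The pad (columns 381–386) sits right against the plate (from 387), and the rod hasn't turned in the grip. Returning to the cradle.

move_arm([
  [[0,0.03,0,0],[-0.01,0.1,0,-0.01],[-0.03,0.21,0,-0.02],[-0.06,0.32,0,-0.03],[-0.09,0.43,0,-0.04],[-0.11,0.54,0,-0.05],[-0.14,0.65,0,-0.05],[-0.152,0.73,0,-0.05],[-0.156,0.759,0,-0.05],[-0.156,0.759,0,-0.05]],
])

```text
t: 22.85
tool_pos: [0.3895, -0.335, 0.2945]
tcp_rot: [-3.136, -0.152, 0.001]
wrist_force: [-0.2, 0.7, -2.5]
finger_gap: 0.273
finger_force: 59.6
```

move_arm([
  [[0,0,0,0],[0,0,0,0]],
])

```text
t: 23.1
tool_pos: [0.3906, -0.3333, 0.2952]
tcp_rot: [-3.137, -0.158, 0.0]
wrist_force: [-0.3, -0.1, -2.2]
finger_gap: 0.271
finger_force: 59.6
```

```bash
python3 - <<'E'
from h import *
o=telemetry.get_obs();print(o["t"],o["tool_pos"],o["wrist_force"],togo([.3893,-.3348,.1152],np.radians(5.66)))
E
```

```text
23.1 [ 0.39058006 -0.33330505  0.29518385] [-0.28910742 -0.05462146 -2.15362353] (array([-0.0028,  0.0029,  0.36  ,  0.0006]), np.float64(5.766058527756449))
```

move_arm([
  [[-0.0025,0.003,0.04,0],[-0.0025,0.003,0.1,0],[-0.0025,0.003,0.17,0],[-0.0025,0.003,0.23,0],[-0.0025,0.003,0.255,0],[-0.0025,0.003,0.26,0],[-0.0025,0.003,0.26,0],[-0.0025,0.003,0.26,0]],
])

```text
t: 24.1
tool_pos: [0.39, -0.337, 0.1667]
tcp_rot: [3.136, 0.155, 0.003]
wrist_force: [0.2, 0.1, -1.7]
finger_gap: 0.266
finger_force: 59.5
```

```bash
python3 - <<'E'
from h import *
o=telemetry.get_obs();print(o["t"],o["tool_pos"],o["wrist_force"],togo([.3893,-.3348,.1155],np.radians(5.66)))
E
```

```text
24.1 [ 0.38997039 -0.33698301  0.16671522] [ 0.23331468  0.07441073 -1.69077285] (array([-0.0011, -0.0047,  0.1024,  0.    ]), np.float64(5.6632955793790165))
```

move_arm([
  [[0,0,0,0],[0,0,0,0],[0,0,0,0],[0,0,0,0]],
])

```text
t: 24.6
tool_pos: [0.3891, -0.3362, 0.1652]
tcp_rot: [-3.138, -0.155, 0.0]
wrist_force: [-0.2, 0.5, -1.7]
finger_gap: 0.27
finger_force: 59.5
```

```bash
python3 - <<'E'
from h import *
o=telemetry.get_obs();print(o["t"],o["tool_pos"],togo([.3893,-.3348,.1155],np.radians(5.66)))
E
```

```text
24.6 [ 0.38908843 -0.33621225  0.16524537] (array([ 0.0007, -0.0028,  0.0995, -0.    ]), np.float64(5.657389215498893))
```

move_arm([
  [[0.0005,-0.0028,0.01,0],[0.0005,-0.0028,0.025,0],[0.0005,-0.0028,0.04,0],[0.0005,-0.0028,0.055,0],[0.0005,-0.0028,0.07,0],[0.0005,-0.0028,0.082,0],[0.0005,-0.0028,0.09,0],[0.0005,-0.0028,0.096,0],[0.0005,-0.0028,0.098,0],[0.0005,-0.0028,0.098,0]],
])

```text
t: 25.85
tool_pos: [0.3893, -0.3349, 0.1164]
tcp_rot: [3.138, 0.155, 0.0]
wrist_force: [0.1, 1.0, -1.0]
finger_gap: 0.274
finger_force: 59.5
```

```bash
python3 av.py
```

```text
26.0 [ 0.3894 -0.3349  0.1165] [ 1.000e-03 -4.100e-01  1.299e+00 -1.900e-02 -2.100e-02  4.000e-03] sd [0.207 0.637 0.418 0.029 0.034 0.016] Tz/.104 0.04
```

Still 1.5 mm above the seat. I'll lower gently until it bears, then release.

move_arm([
  [[0,0,0.001,0],[0,0,0.002,0],[0,0,0.0028,0],[0,0,0.0028,0]],
])

```text
t: 26.55
tool_pos: [0.3893, -0.3348, 0.1149]
tcp_rot: [-3.138, -0.155, -0.0]
wrist_force: [0.4, 0.1, -0.5]
finger_gap: 0.273
finger_force: 59.8
```

```bash
python3 av.py
```

```text
26.7 [ 0.3892 -0.3348  0.1149] [-0.249 -0.559  0.648  0.025 -0.02  -0.004] sd [0.582 0.377 0.228 0.019 0.03  0.016] Tz/.104 -0.03
```

Weight is starting to transfer at the original height. Opening the gripper.

move_arm([
  [[0,0,0.0004,0],[0,0,0.0004,0],[0,0,0.0004,0],[0,0,0.0004,0],[0,0,0.0004,0],[0,0,0.0004,0],[0,0,0.0004,0],[0,0,0.0004,0]],
], hand=100)

```text
t: 27.75
tool_pos: [0.3892, -0.3348, 0.1147]
tcp_rot: [3.138, 0.155, 0.0]
wrist_force: [0.5, 0.2, 0.6]
finger_gap: 1.006
finger_force: 0.0
```

move_arm([
  [[0,0,-0.02,0],[0,0,-0.06,0],[0,0,-0.12,0],[0,0,-0.19,0],[0,0,-0.25,0],[0,0,-0.27,0],[0,0,-0.27,0],[0,0,-0.27,0],[0,0,-0.27,0]],
])

```text
t: 28.88
tool_pos: [0.3885, -0.3341, 0.2481]
tcp_rot: [-3.136, -0.155, 0.003]
wrist_force: [-0.5, -1.2, 0.1]
finger_gap: 0.998
finger_force: 0.0
```

```bash
python3 - <<'E'
from h import *
import pickle
d=wristcam('w10');o=telemetry.get_obs();C=d["C"];print(o["t"],o["tool_pos"],o["wrist_force"],o["finger_gap"])
for n in('w3','w10'):   # white rod (beyond the foot) and dark handle on white foot, by row
    q=pickle.load(open(f'pics/{n}.pkl','rb'));p=q["pixels"].astype(int);Cn=q["C"];A=[]
    for r in range(85,150,12):
        x=np.flatnonzero((p[r].min(1)>140)&(abs(np.arange(640)-321)<12))
        if len(x): A.append([x.mean(),r])
    B=[]
    for r in range(200,250,10):
        x=np.flatnonzero((p[r].max(1)<130)&(abs(np.arange(640)-321)<25)); B.append([x.mean(),r]) if len(x) else 0
    col=(p[:,318:324].min(2)>140).mean(1); tip=np.flatnonzero(col[60:160]>.5)+60
    print(n,'rodtip/end rows',tip.min(),tip.max(),'\nrod',np.round(cast(q,A,.14,Cn[:3,3],Cn[:3,:3])[:,:2],4).tolist(),'\nhandle',np.round(cast(q,B,.15,Cn[:3,3],Cn[:3,:3])[:,:2],4).tolist(),np.round(cast(q,[[321,tip.min()],[321,tip.max()]],.14,Cn[:3,3],Cn[:3,:3])[:,:2],4).tolist())
E
```

```text
28.925 [ 0.38865663 -0.3342167   0.24828762] [-0.06905782 -0.43740127  0.43650907] 0.9994355127862242
w3 rodtip/end rows 82 154 
rod [[0.4948, -0.3245], [0.4871, -0.3253], [0.4793, -0.326], [0.4713, -0.3268], [0.4632, -0.3276], [0.455, -0.3288]] 
handle [[0.4174, -0.3325], [0.41, -0.3336], [0.4024, -0.3337], [0.3946, -0.3332], [0.3869, -0.335]] [[0.4967, -0.3246], [0.4487, -0.3294]]
w10 rodtip/end rows 81 151 
rod [[0.4944, -0.3246], [0.4865, -0.3254], [0.4784, -0.3266], [0.4702, -0.3271], [0.4619, -0.3279], [0.4535, -0.3302]] 
handle [[0.4144, -0.3327], [0.4067, -0.3326], [0.3992, -0.3365], [0.3909, -0.3335], [0.383, -0.3363]] [[0.4972, -0.3257], [0.4492, -0.3307]]
```

The hook is back at its original spot and the gripper is clear, so I'm handing in.

```bash
python3 -c "
from h import *
print(ctrl.job_done())"
```

```text
the job is handed in; nothing more can be done
None
```

The contact is closed: I held about 6 N of pad force (wrist reading less the 2 N drag) for over 2 s, the pad stayed against the plate after release, and the hook is back in its cradle. The job was handed in at about 29 s, but no verdict came back.

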